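# Switch on the kettle point under its splash guard

## Robot

A 6-joint arm with a two-finger parallel gripper is mounted at the origin on a cart in front of the work surface, level with it; the furniture and walls round the work are solid. World frame = base frame: x ahead of the robot, y to its left, z up, the work surface at z = 0. Lengths are in m, angles in degrees, forces in N, time in s.
With the tool pointing down it reaches from about 0.375 to 0.9 m from the base axis. Payload 3.1 kg.
Tool frame: the origin (TCP) lies on the centre line of the jaws, within the pads' length; the fingertips stand finger_overhang ahead of it and the grasp point (between the pads) lies 5 mm behind it (finger_overhang is the distance from the TCP to the fingertips, in m); z points along the fingers, y is the line along which they close (so a half turn about z gives the same grasp; the last joint's range is limited). The gripper opens to 87 mm and grips with 3 to 60 N. Pads are 19 mm wide; open, the fingers measure 117 mm over their backs; the gripper's body (75 mm by 190 mm) begins 51 mm behind the grasp point.
Start: joints at [53.772, 30.224, 82.088, -0, 67.689, -10.227], TCP at [0.274, 0.562, 0.237] pointing down, gripper open.
Joint ranges: [-176.69, 176.69], [-43.24, 126.21], [12.49, 139.97], [-82, 262], [0, 151.66], [-163.58, 163.58]. Speed limits (degrees/s): [159.86, 159.86, 180, 180, 180, 180].

## Interface

Orientations are given as a 3x3 rotation matrix whose columns are the frame's x, y, z axes.
In Python, from rig import read_state, capture, calibration, hand_in, finger_overhang gives the robot as it stands.
- The arm moves only by the tool send_rows, never from a script. Its argument "plan" is a list of rows, each a list of 5 numbers: the closure in counts, from 0 (fully open) to 255 (shut), then the shift along the tool's x, y, z in m, then the turn about the tool's z in rad. A call has 1 to 20 rows; each row shifts and turns the commanded pose from where the row before left it, along the tool's axes as they then stand; what a row does not reach is not made up. A row lasts 1/12 s, in which the tool goes at most 41.7 mm and 7.16 degrees, less where a joint would pass 70% of its speed; a pose out of reach is approached as far as the arm can. A call is refused whole if a number of a shift passes 0.0417 or a number of a turn 0.125, either way. A call with a gripper value outside its range is refused whole. The fingers move at their own pace and stop on an object; the grip force is fixed at half the most. Time passes only in rows, so rows that do not move let the fingers close. It gives the time, the measured TCP pose, the force, the opening and the grip force at its end, in the units of the state.
- read_state(): the state, without advancing time (a new reading comes with each control period).
- capture(name): name is "scene" or "top"; returns (picture, depth): 480x640x3 uint8, blue, green, red; 480x640 float32, m along the optical axis (not along the pixel's ray), 0 where there is no reading.
- calibration(name): a dict with "fx", "fy", "cx", "cy" (pixels), "dist_coeffs" ([k1, k2, p1, p2, k3] as OpenCV has them; the pictures are not rectified), "xyz" and "rotation" of the camera in the world. Camera axes: x right, y down, z forward; pixel columns grow to the right and rows downward; lengths in m; the calibration is good to about 2 mm. A picture is of the moment at which its call begins. calibration takes no time and is no camera call.
- hand_in(): hands the job in; it is judged then, once.
The state is a dict: "time_s": time; "joint_positions": joint angles; "qvel": joint speeds; "tau": joint torques, N m; "position": TCP position; "tcp_rot": TCP orientation; "force": force on the tool from outside, world axes, zero at the start; "moment": the same for the moment, N m; "opening": opening from 0.0 (shut) to 1.0 (fully open); "grasp_force": force on a finger pad.
Only numpy, scipy, OpenCV 4.12 (cv2) and the standard library are available. Lean on these libraries where they do the work, as an engineer would, in place of code of your own. Each camera call takes 0.05 s, during which the arm holds its last target. There are 200 camera calls.

## Task

Switch on the kettle's power at the worktop switch box with the blue splash guard: lift the hinged blue guard well open, flip the toggle beneath it fully over to the green dot, then lower the guard again until it is fully shut. Leave the guard of the other switch box (yellow) shut.

Things in the scene. Friction and masses are not known exactly. Their poses are not given: they have to be found in the camera images.
- blue_box: White switch box with the blue guard, fixed; 110 (x) by 84 (y) by 38 mm high. Origin: centre of its underside, z up, x away from the robot within 0.4 rad, y left. Its flat top bears the toggle at the middle. The guard, a hollow cover 100 by 82 by 40 mm high, sits on the top; its hinge line runs along the box's x at y = 40, z = 39 mm, so it opens like a book to the left (+y).
- blue_bar (a point): Centre of the blue guard's grip bar: 12 mm round, 28 mm long, along the box's x, 20 mm clear of the guard's side. Shut, it lies at (0, -62, 45) mm in the box's frame: 102 mm out from the hinge line, 6 mm above its plane. Pinched from above on its two round end faces (fingers closing along the box's x) it pivots in the grip, so the tool can point down all round the arc.
- blue_cover (a joint): Angle of the blue guard, rad: 0 shut, growing as it lifts; 1.57 upright on the hinge side; 2.5 stop, laid back over the box's left side. It weighs 0.06 kg; hinge friction (about 0.5 N at the bar) holds it at any angle.
- blue_toggle (a joint): Angle of the steel toggle lever under the blue guard, rad: 0 off, leaning 0.45 toward the red dot (box's -x, toward the robot); 0.9 on, at its stop, leaning 0.45 toward the green dot (+x, away). Pivot at (0, 0, 38) mm in the box's frame, about its y; rod 8 mm thick, 32 mm long with an 11 mm ball tip. About 2 N half-way up moves it; it stays where left.
- yellow_bar (a point): Centre of the like grip bar on the yellow guard of the other, otherwise identical switch box, which must stay shut. Either box may be the left or the right one.

How it is judged:
By the outcome, as a careful person would: the job done as asked, in the order asked, and still so for the second after the job is handed in, with the robot touching nothing.
It also fails if it takes over 51 s, if anything falls off the work surface, if the arm or the gripper's body presses on something with over 40 N, if the wrist force passes 120 N, or if a joint passes its speed limit or range.

## Working session

There is one attempt and no reset: what is moved stays moved. The work goes in short steps, Python scripts to look and compute and a tool call to move; the robot and the scene stay as the last step left them, time stands still between calls to the robot, and variables do not carry over. Pictures are saved under pics/ and viewed, at most 10 in all, crops included, and the job is handed in when it is done.

Besides the shell and the picture viewer there is one more tool, called in YAML: its name, and indented under it one key for each argument. send_rows: Moves the arm, as the interface text tells. Its arguments: {"type":"object","properties":{"plan":{"type":"array","items":{"type":"array","items":{"type":"number"}}}},"required":["plan"]}

```bash
mkdir -p pics; ls
python3 - <<'E'
from rig import *
import cv2,numpy as np
s=read_state();print(s['time_s'],s['position'],np.round(s['tcp_rot'],3),s['opening'],finger_overhang)
for n in('scene','top'):
    p,d=capture(n);cv2.imwrite(f'pics/{n}0.png',p);np.save(f'pics/{n}0.npy',d)
    print(calibration(n))
E
```

```text
pics
0.0 [0.27355344 0.56116736 0.23554372] [[-0.899  0.438 -0.001]
 [ 0.438  0.899 -0.002]
 [ 0.    -0.002 -1.   ]] 0.9976593211905511 0.014
{'fx': 617.7728388788253, 'fy': 617.7728388788253, 'cx': 320.2171324221733, 'cy': 234.03033524637146, 'dist_coeffs': array([-0.15200441,  0.        ,  0.        ,  0.        ,  0.        ]), 'xyz': array([-0.3211404 , -0.65355464,  0.73596324]), 'rotation': array([[ 0.58730399, -0.46790198,  0.6604103 ],
       [-0.80922204, -0.32405287,  0.49005043],
       [-0.01528772, -0.82222714, -0.56895414]])}
{'fx': 555.3026781271968, 'fy': 555.3026781271968, 'cx': 322.7930157476483, 'cy': 240.1849604303734, 'dist_coeffs': array([0.04503947, 0.        , 0.        , 0.        , 0.        ]), 'xyz': array([ 0.36135645, -0.06138783,  1.10641778]), 'rotation': array([[-0.02205925, -0.99294944,  0.11646806],
       [-0.99971377,  0.02082894, -0.0117702 ],
       [ 0.00926131, -0.11669436, -0.99312469]])}
```

View pics/scene0.png

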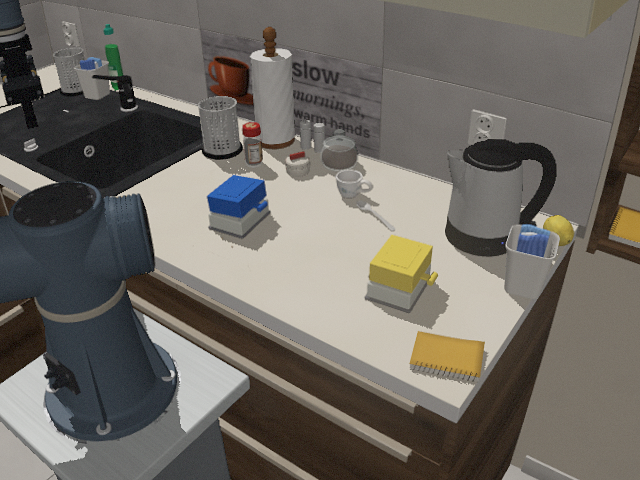

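View pics/top0.png

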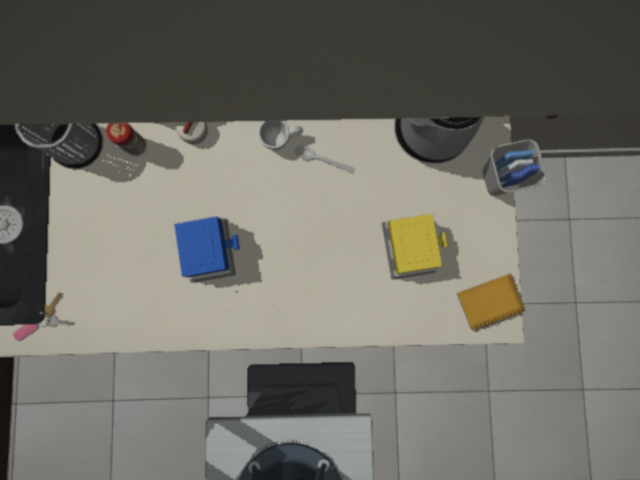

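The pictures show the blue box at about (203,247) in the top view with its bar at (234,242), and the yellow box at (414,245). Next I'll measure the blue guard's top face and bar.

```bash
cat > h.py <<'E'
from rig import *
import cv2,numpy as np
def world(n,d):
    c=calibration(n);K=np.array([[c['fx'],0,c['cx']],[0,c['fy'],c['cy']],[0,0,1]])
    v,u=np.mgrid[0:480,0:640]
    q=cv2.undistortPoints(np.stack([u,v],-1).reshape(-1,1,2).astype(float),K,c['dist_coeffs']).reshape(480,640,2)
    return np.concatenate([q,np.ones((480,640,1))],-1)*d[...,None]@c['rotation'].T+c['xyz']
def blue(p,lo=100):
    h=cv2.cvtColor(p,cv2.COLOR_BGR2HSV);return (abs(h[...,0].astype(int)-112)<14)&(h[...,1]>150)
E
python3 - <<'E'
from h import *
for n in('scene','top'):
    p=cv2.imread(f'pics/{n}0.png');d=np.load(f'pics/{n}0.npy');W=world(n,d)
    m=blue(p)&(d>0)
    m&=(W[...,0]>.3)&(W[...,0]<.6)&(W[...,1]>0)&(W[...,1]<.4)
    P=W[m];print(n,len(P),np.percentile(P,[1,50,99],axis=0).round(4))
    T=P[(P[:,2]>.07)]
    r=cv2.minAreaRect((T[:,:2]*1000).astype(np.float32));print('top',np.median(T[:,2]),r,cv2.boxPoints(r).round(1).tolist())
    print('nearby table z',np.median(W[300:310,150:160].reshape(-1,3),axis=0) if n=='top' else '')
    if n=='top':
        B=W[236:249,231:240][m[236:249,231:240]];print('bar',B.round(4)[::4].tolist())
        for u,v in((200,60),(300,100),(200,118),(276,135)): print((u,v),W[v,u].round(3))
E
```

```text
scene 1726 [[0.4191 0.0898 0.0487]
 [0.4575 0.1356 0.0798]
 [0.5229 0.1959 0.0875]]
top 0.08272189128493246 ((472.8252258300781, 154.2227020263672), (105.03023529052734, 86.09745788574219), 7.508752822875977) [[415.1000061035156, 190.0], [426.3999938964844, 104.69999694824219], [530.5, 118.4000015258789], [519.2999877929688, 203.8000030517578]]
nearby table z 
top 2498 [[0.4247 0.0923 0.054 ]
 [0.4761 0.149  0.0832]
 [0.5237 0.1946 0.0891]]
top 0.08350197018940708 ((474.59088134765625, 153.08663940429688), (98.3443832397461, 80.7637939453125), 8.725852012634277) [[419.8999938964844, 185.5], [432.1000061035156, 105.69999694824219], [529.2999877929688, 120.5999984741211], [517.0999755859375, 200.5]]
nearby table z [0.37084206 0.25883756 0.00057291]
bar [[0.4961, 0.0966, 0.0563], [0.4938, 0.0962, 0.0594], [0.4921, 0.0965, 0.0574], [0.4903, 0.0984, 0.0573], [0.4899, 0.0906, 0.059], [0.4876, 0.0938, 0.0628], [0.4863, 0.1, 0.0589], [0.486, 0.0923, 0.0599], [0.4849, 0.0989, 0.0543], [0.4841, 0.0904, 0.0601], [0.4821, 0.0959, 0.0616], [0.4822, 0.0887, 0.0595], [0.4803, 0.0942, 0.0602], [0.479, 0.1006, 0.0557], [0.4781, 0.092, 0.0627], [0.4767, 0.0944, 0.0587], [0.4746, 0.0942, 0.0601], [0.4748, 0.0872, 0.0565]]
(200, 60) [0.575 0.036 0.643]
(300, 100) [ 0.573 -0.048  0.55 ]
(200, 118) [0.574 0.066 0.498]
(276, 135) [0.707 0.016 0.008]
```

Run:
```python
import cv2
a=cv2.resize(cv2.imread('pics/top0.png')[200:290,160:260],None,fx=6,fy=6,interpolation=cv2.INTER_CUBIC);cv2.imwrite('pics/crop.png',a)
```

```text
(no output)
```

View pics/crop.png

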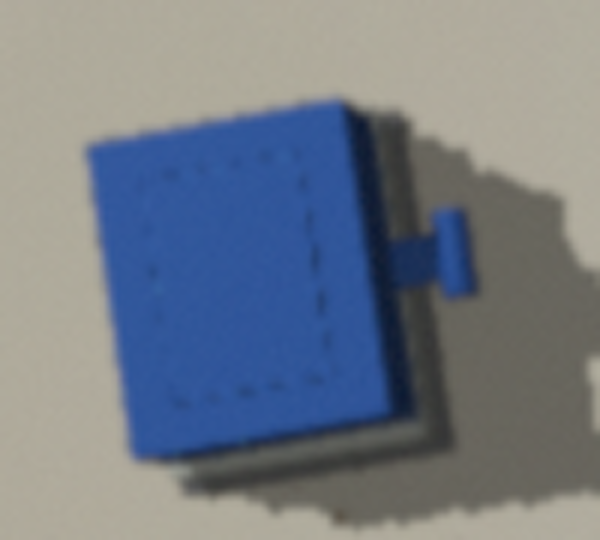

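The blue box's origin is at about (0.474, 0.1545) with a yaw of about 8.6°, and the bar is near (0.484, 0.0935). The measured size of 98x81 mm matches the 100x82 mm guard. I'll move above the bar now.

send_rows:
  plan:
    - [0,-0.0246,-0.0205,0,0]
    - [0,-0.0246,-0.0205,0,0]
    - [0,-0.0246,-0.0205,0,0]
    - [0,-0.0246,-0.0205,0,0]
    - [0,-0.0246,-0.0205,0,0]
    - [0,-0.0246,-0.0205,0,0]
    - [0,-0.0246,-0.0205,0,0]
    - [0,-0.0246,-0.0205,0,0]
    - [0,-0.0246,-0.0205,0,0]
    - [0,-0.0246,-0.0205,0,0]
    - [0,-0.0246,-0.0205,0,0]
    - [0,-0.0246,-0.0205,0,0]
    - [0,-0.0246,-0.0205,0,0]
    - [0,-0.0246,-0.0205,0,0]
    - [0,-0.0246,-0.0205,0,0]
    - [0,-0.0246,-0.0205,0,0]
    - [0,0,0,0,0.121]
    - [0,0,0,0,0.121]
    - [0,0,0,0,0.121]
    - [0,0,0,0,0.121]

```text
time_s: 1.77
position: [0.4836, 0.094, 0.2361]
tcp_rot: [[-0.586, 0.81, -0.001], [0.81, 0.586, 0.0], [0.001, -0.001, -1.0]]
force: [-0.1, 0.1, 1.2]
opening: 1.001
grasp_force: 0.0
```

send_rows:
  plan:
    - [80,0,0,0.01,0.121]
    - [80,0,0,0.01,0.121]
    - [80,0,0,0.01,0.121]
    - [80,0,0,0.01,0.121]
    - [80,0,0,0.01,0]
    - [80,0,0,0.01,0]
    - [80,0,0,0.01,0]
    - [80,0,0,0.01,0]
    - [80,0,0,0.01,0]
    - [80,0,0,0,0]
    - [80,0,0,0,0]

```text
time_s: 2.68
position: [0.4834, 0.0944, 0.1461]
tcp_rot: [[-0.148, 0.989, -0.002], [0.989, 0.148, 0.0], [0.0, -0.002, -1.0]]
force: [-0.9, 0.4, 0.0]
opening: 0.686
grasp_force: 0.0
```

Run:
```python
from h import *
s=read_state();print(s['time_s'],s['position'].round(4),np.round(s['tcp_rot'],3),s['opening'],s['force'])
p,d=capture('scene');cv2.imwrite('pics/s1.png',cv2.resize(p[90:290,120:320],None,fx=3,fy=3,interpolation=cv2.INTER_CUBIC))
```

```text
2.6833 [0.4834 0.0944 0.1461] [[-0.148  0.989 -0.002]
 [ 0.989  0.148  0.   ]
 [ 0.    -0.002 -1.   ]] 0.6859589267872861 [-0.91415163  0.38539504  0.01228262]
```

View pics/s1.png

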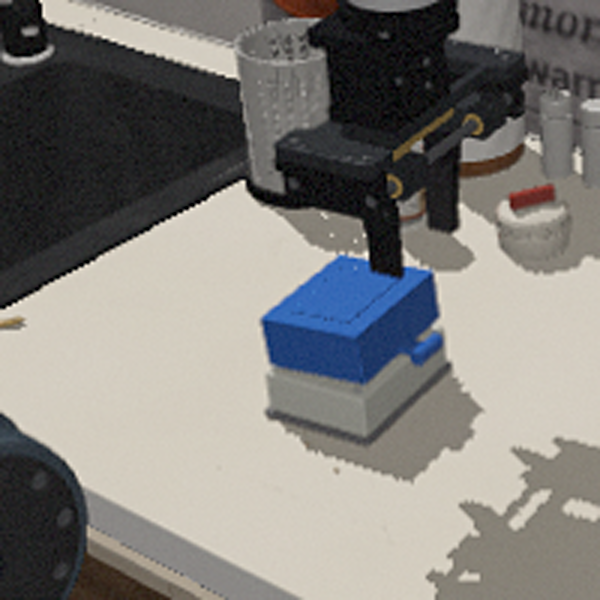

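The fingers hang over the bar line with the guard shut; the bar is at about (428,348) in the crop. I'll lower and grip it near the fingertips.

send_rows:
  plan:
    - [80,0,0,0.0093,0]
    - [80,0,0,0.0093,0]
    - [80,0,0,0.0093,0]
    - [80,0,0,0.0093,0]
    - [80,0,0,0.0093,0]
    - [80,0,0,0.0093,0]
    - [80,0,0,0.0093,0]
    - [80,0,0,0.0093,0]
    - [80,0,0,0.0093,0]
    - [80,0,0,0.0093,0]
    - [80,0,0,0,0]
    - [255,0,0,0,0]
    - [255,0,0,0,0]
    - [255,0,0,0,0]
    - [255,0,0,0,0]
    - [255,0,0,0,0]
    - [255,0,0,0,0]
    - [255,0,0,0,0]
    - [255,0,0,0,0]
    - [255,0,0,0,0]

```text
time_s: 4.4
position: [0.4851, 0.0944, 0.0538]
tcp_rot: [[-0.148, 0.989, 0.002], [0.989, 0.148, 0.0], [-0.0, 0.002, -1.0]]
force: [2.1, 0.5, 0.1]
opening: 0.316
grasp_force: 30.0
```

Run:
```python
from h import *
s=read_state();print(s['time_s'],s['position'].round(4),s['opening']*87,s['grasp_force'],s['force'])
p,d=capture('scene');cv2.imwrite('pics/s2.png',cv2.resize(p[140:260,190:310],None,fx=5,fy=5,interpolation=cv2.INTER_CUBIC))
```

```text
4.4 [0.4851 0.0944 0.0538] 27.50239876290016 30.000048279762268 [2.05156901 0.5058428  0.10827421]
```

View pics/s2.png

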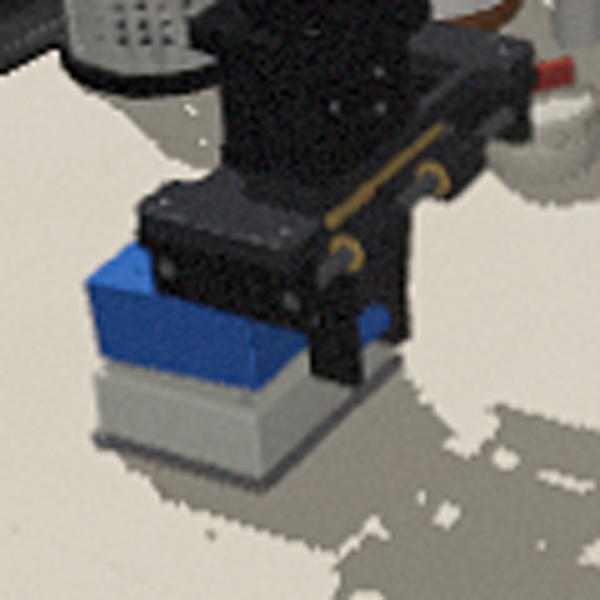

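Run:
```python
import numpy as np
t=np.linspace(0,2.25,37);o=102*np.cos(t)-6*np.sin(t);u=102*np.sin(t)+6*np.cos(t)
for k,(a,b) in enumerate(zip(-np.diff(o),-np.diff(u))):print(f'[255, {a/1000:.4f}, 0, {b/1000:.4f}, 0],',end='\n' if k==17 else ' ')
```

```text
[255, 0.0006, 0, -0.0064, 0], [255, 0.0010, 0, -0.0063, 0], [255, 0.0014, 0, -0.0062, 0], [255, 0.0017, 0, -0.0061, 0], [255, 0.0021, 0, -0.0060, 0], [255, 0.0025, 0, -0.0059, 0], [255, 0.0029, 0, -0.0057, 0], [255, 0.0032, 0, -0.0055, 0], [255, 0.0036, 0, -0.0053, 0], [255, 0.0039, 0, -0.0051, 0], [255, 0.0042, 0, -0.0048, 0], [255, 0.0045, 0, -0.0046, 0], [255, 0.0048, 0, -0.0043, 0], [255, 0.0050, 0, -0.0040, 0], [255, 0.0052, 0, -0.0036, 0], [255, 0.0055, 0, -0.0033, 0], [255, 0.0057, 0, -0.0030, 0], [255, 0.0058, 0, -0.0026, 0],
[255, 0.0060, 0, -0.0022, 0], [255, 0.0061, 0, -0.0018, 0], [255, 0.0062, 0, -0.0015, 0], [255, 0.0063, 0, -0.0011, 0], [255, 0.0063, 0, -0.0007, 0], [255, 0.0064, 0, -0.0003, 0], [255, 0.0064, 0, 0.0001, 0], [255, 0.0064, 0, 0.0005, 0], [255, 0.0063, 0, 0.0009, 0], [255, 0.0062, 0, 0.0013, 0], [255, 0.0062, 0, 0.0017, 0], [255, 0.0060, 0, 0.0021, 0], [255, 0.0059, 0, 0.0025, 0], [255, 0.0057, 0, 0.0028, 0], [255, 0.0055, 0, 0.0032, 0], [255, 0.0053, 0, 0.0035, 0], [255, 0.0051, 0, 0.0038, 0], [255, 0.0049, 0, 0.0041, 0],
```

send_rows:
  plan:
    - [255,0.0006,0,-0.0064,0]
    - [255,0.001,0,-0.0063,0]
    - [255,0.0014,0,-0.0062,0]
    - [255,0.0017,0,-0.0061,0]
    - [255,0.0021,0,-0.006,0]
    - [255,0.0025,0,-0.0059,0]
    - [255,0.0029,0,-0.0057,0]
    - [255,0.0032,0,-0.0055,0]
    - [255,0.0036,0,-0.0053,0]
    - [255,0.0039,0,-0.0051,0]
    - [255,0.0042,0,-0.0048,0]
    - [255,0.0045,0,-0.0046,0]
    - [255,0.0048,0,-0.0043,0]
    - [255,0.005,0,-0.004,0]
    - [255,0.0052,0,-0.0036,0]
    - [255,0.0055,0,-0.0033,0]
    - [255,0.0057,0,-0.003,0]
    - [255,0.0058,0,-0.0026,0]

```text
time_s: 5.95
position: [0.4751, 0.1584, 0.1411]
tcp_rot: [[-0.147, 0.989, 0.001], [0.989, 0.147, 0.002], [0.001, 0.002, -1.0]]
force: [6.1, 5.1, -16.4]
opening: 0.313
grasp_force: 30.0
```

send_rows:
  plan:
    - [255,0.0065,0,0,0]
    - [255,0.0063,0,-0.0012,0]
    - [255,0.0062,0,-0.001,0]
    - [255,0.0063,0,-0.0011,0]
    - [255,0.0063,0,-0.0007,0]
    - [255,0.0064,0,-0.0003,0]
    - [255,0.0064,0,0.0003,0]
    - [255,0.0064,0,0.0007,0]
    - [255,0.0063,0,0.0009,0]

```text
time_s: 6.7
position: [0.4666, 0.2141, 0.1445]
tcp_rot: [[-0.149, 0.989, 0.002], [0.989, 0.149, -0.0], [-0.001, 0.002, -1.0]]
force: [6.2, -1.8, -5.0]
opening: 0.315
grasp_force: 30.0
```

send_rows:
  plan:
    - [255,0.0062,0,0.0015,0]
    - [255,0.0062,0,0.0019,0]
    - [255,0.006,0,0.0022,0]
    - [255,0.0059,0,0.0025,0]
    - [255,0.0057,0,0.0028,0]
    - [255,0.0055,0,0.0032,0]
    - [255,0.0053,0,0.0035,0]
    - [255,0.0051,0,0.0038,0]
    - [255,0.0049,0,0.0041,0]
    - [255,0,0,0,0]

```text
time_s: 7.53
position: [0.459, 0.2644, 0.1185]
tcp_rot: [[-0.149, 0.989, 0.001], [0.989, 0.149, -0.001], [-0.001, 0.001, -1.0]]
force: [5.8, -2.4, -2.0]
opening: 0.32
grasp_force: 30.0
```

The guard is open to about 2.25 rad. I'll release it, lift, and move over to the box.

send_rows:
  plan:
    - [80,0,0,0,0]
    - [80,0,0,0,0]
    - [80,0,0,0,0]
    - [80,0,0,0,0]
    - [80,0,0,0,0]
    - [80,0,0,-0.01,0]
    - [80,0,0,-0.01,0]
    - [80,0,0,-0.01,0]
    - [80,0,0,-0.01,0]
    - [80,0,0,-0.01,0]
    - [80,0,0,-0.01,0]
    - [255,-0.0158,-0.0068,0,0]
    - [255,-0.0158,-0.0068,0,0]
    - [255,-0.0158,-0.0068,0,0]
    - [255,-0.0158,-0.0068,0,0]
    - [255,-0.0158,-0.0068,0,0]
    - [255,-0.0158,-0.0068,0,0]
    - [255,-0.0158,-0.0068,0,0]
    - [255,0,0,0,0]
    - [255,0,0,0,0]

```text
time_s: 9.2
position: [0.4281, 0.1472, 0.1799]
tcp_rot: [[-0.146, 0.989, 0.001], [0.989, 0.146, 0.0], [0.0, 0.001, -1.0]]
force: [0.3, 0.6, -0.4]
opening: 0.087
grasp_force: 0.0
```

Run:
```python
from h import *
s=read_state();print(s['time_s'],s['position'].round(4),s['opening']*87,s['force'].round(1))
p,d=capture('scene');q,e=capture('top')
f=lambda a:cv2.resize(a,(400,400),interpolation=cv2.INTER_CUBIC)
cv2.imwrite('pics/s3.png',np.hstack([f(p[140:260,190:310]),f(q[190:310,130:250])]))
```

```text
9.2 [0.4281 0.1472 0.1799] 7.609555408465718 [ 0.3  0.6 -0.4]
```

View pics/s3.png

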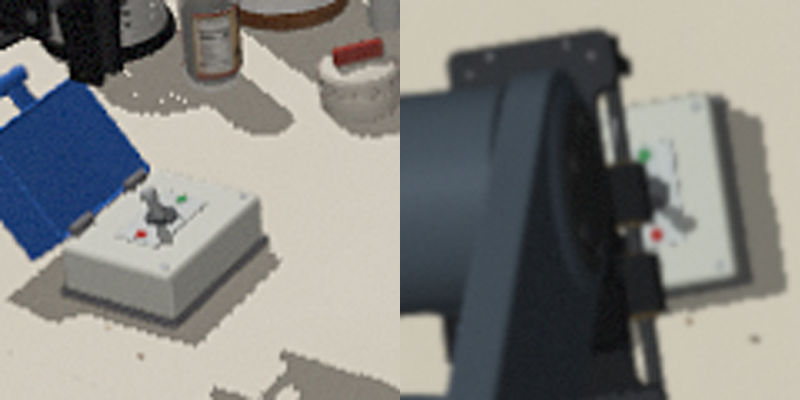

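The guard is wide open and holding. The toggle at crop (148,192)–(158,215) leans toward the red dot (140,233), with the green dot at (181,199). I'll check the pivot position from the dots.

Run:
```python
from h import *
c=calibration('scene');K=np.array([[c['fx'],0,c['cx']],[0,c['fy'],c['cy']],[0,0,1]])
for n,u,v in(('red',140.5,233.5),('green',181.5,199)):
    q=cv2.undistortPoints(np.array([[[190+u*.3,140+v*.3]]]),K,c['dist_coeffs'])[0,0]
    r=c['rotation']@[*q,1];print(n,(c['xyz']+r*((.040-c['xyz'][2])/r[2])).round(4))
W=world('scene',capture('scene')[1]);print(np.median(W[203:206,255:262].reshape(-1,3),axis=0))
```

```text
red [0.4528 0.1513 0.04  ]
green [0.499  0.1577 0.04  ]
[0.50351992 0.12228608 0.03922455]
```

send_rows:
  plan:
    - [255,0,0,0,0]
    - [255,0,0,0.0113,0]
    - [255,0,0,0.0113,0]
    - [255,0,0,0.0113,0]
    - [255,0,0,0.0113,0]
    - [255,0,0,0.0113,0]
    - [255,0,0,0.0113,0]
    - [255,0,0,0.0113,0]
    - [255,0,0,0.0113,0]
    - [255,0,0,0.0113,0]
    - [255,0,0,0.0113,0]
    - [255,0,0,0,0]

```text
time_s: 10.35
position: [0.4271, 0.148, 0.0645]
tcp_rot: [[-0.149, 0.989, -0.003], [0.989, 0.149, -0.0], [0.0, -0.003, -1.0]]
force: [0.3, -0.7, 1.3]
opening: 0.005
grasp_force: 0.0
```

send_rows:
  plan:
    - [255,0,0.004,0,0]
    - [255,0,0.004,0,0]
    - [255,0,0.004,0,0]
    - [255,0,0.004,0,0]
    - [255,0,0.004,0,0]
    - [255,0,0.004,0,0]
    - [255,0,0.004,0,0]
    - [255,0,0,0,0]

```text
time_s: 11.02
position: [0.456, 0.1517, 0.0663]
tcp_rot: [[-0.148, 0.989, 0.0], [0.989, 0.148, 0.0], [0.0, 0.0, -1.0]]
force: [-0.9, 0.2, 0.7]
opening: 0.004
grasp_force: 0.4
```

send_rows:
  plan:
    - [255,0,0.002,0,0]
    - [255,0,0.002,0,0]
    - [255,0,0.002,0,0]
    - [255,0,0.002,0,0]
    - [255,0,0,0,0]

```text
time_s: 11.43
position: [0.4642, 0.153, 0.0662]
tcp_rot: [[-0.148, 0.989, 0.001], [0.989, 0.148, 0.0], [0.0, 0.001, -1.0]]
force: [-0.4, -0.1, -0.1]
opening: 0.004
grasp_force: 0.3
```

Run:
```python
from h import *
p,d=capture('scene')
cv2.imwrite('pics/s4.png',cv2.resize(p[160:240,190:290],(800,600)[:2],interpolation=cv2.INTER_CUBIC))
```

```text
(no output)
```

View pics/s4.png

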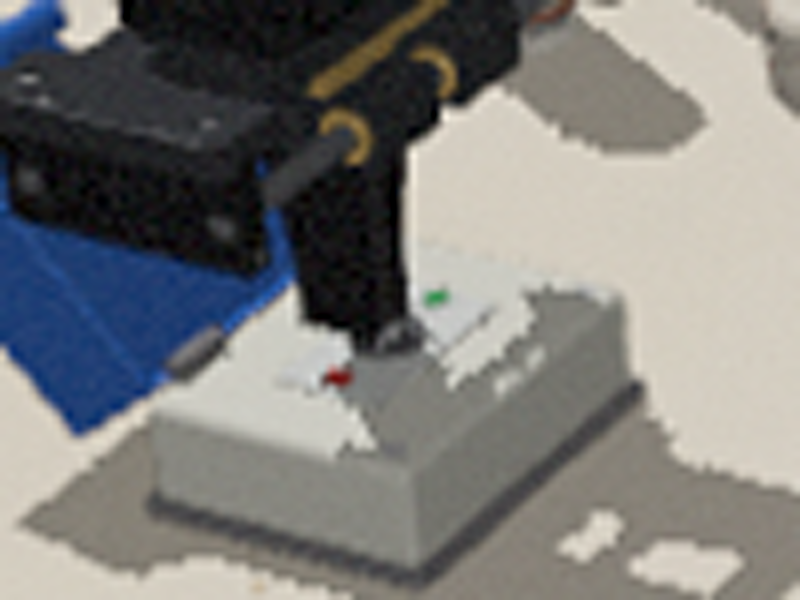

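The lever is hidden behind the finger and only its base shows, at (400,335). The force is still about zero, so it hasn't reached the stop. I'll push on until the force rises.

send_rows:
  plan:
    - [255,0,0.0015,0,0]
    - [255,0,0.0015,0,0]
    - [255,0,0,0,0]

```text
time_s: 11.73
position: [0.4664, 0.1533, 0.0661]
tcp_rot: [[-0.148, 0.989, -0.0], [0.989, 0.148, -0.0], [0.0, -0.0, -1.0]]
force: [-0.4, 0.1, 0.1]
opening: 0.006
grasp_force: 0.7
```

send_rows:
  plan:
    - [255,0,0.001,0,0]
    - [255,0,0.001,0,0]
    - [255,0,0,0,0]

```text
time_s: 11.98
position: [0.4682, 0.1536, 0.0661]
tcp_rot: [[-0.148, 0.989, -0.001], [0.989, 0.148, -0.0], [0.0, -0.001, -1.0]]
force: [-1.9, 0.2, 1.3]
opening: 0.009
grasp_force: 1.0
```

send_rows:
  plan:
    - [255,0,0.001,0,0]
    - [255,0,0.001,0,0]
    - [255,0,0,0,0]

```text
time_s: 12.23
position: [0.4704, 0.1539, 0.0661]
tcp_rot: [[-0.148, 0.989, -0.0], [0.989, 0.148, 0.0], [0.0, -0.0, -1.0]]
force: [-1.3, -0.3, -0.4]
opening: 0.005
grasp_force: 0.8
```

send_rows:
  plan:
    - [255,0,0.001,0,0]
    - [255,0,0.001,0,0]
    - [255,0,0,0,0]

```text
time_s: 12.48
position: [0.4708, 0.1541, 0.0659]
tcp_rot: [[-0.149, 0.989, -0.004], [0.989, 0.149, -0.0], [0.0, -0.004, -1.0]]
force: [-4.7, -2.0, 0.3]
opening: 0.005
grasp_force: 2.3
```

send_rows:
  plan:
    - [255,0,0.001,0,0]
    - [255,0,0.001,0,0]
    - [255,0,0,0,0]

```text
time_s: 12.73
position: [0.4711, 0.1542, 0.0657]
tcp_rot: [[-0.149, 0.989, -0.007], [0.989, 0.149, -0.001], [0.0, -0.007, -1.0]]
force: [-7.1, -2.1, 1.1]
opening: 0.004
grasp_force: 3.6
```

send_rows:
  plan:
    - [255,0,0.001,0,0]
    - [255,0,0,0,0]
    - [255,0,0,0,0]

```text
time_s: 12.98
position: [0.4713, 0.1542, 0.0657]
tcp_rot: [[-0.149, 0.989, -0.008], [0.989, 0.149, -0.001], [0.0, -0.009, -1.0]]
force: [-7.2, -2.2, 3.0]
opening: 0.007
grasp_force: 4.2
```

The tool has stalled against the stop. I'll give one more nudge, back off, lift and look.

send_rows:
  plan:
    - [255,0,0.001,0,0]
    - [255,0,0.001,0,0]
    - [255,0,0,0,0]
    - [255,0,0,0,0]
    - [255,0,-0.01,0,0]
    - [255,0,-0.01,0,0]
    - [255,0,-0.01,0,0]
    - [80,0,0,-0.016,0]
    - [80,0,0,-0.016,0]
    - [80,0,0,-0.016,0]
    - [80,0,0,-0.016,0]
    - [80,0,0,-0.016,0]
    - [80,0,0,-0.016,0]
    - [80,0,0,-0.016,0]
    - [80,0,0,0,0]

```text
time_s: 14.23
position: [0.4502, 0.1508, 0.181]
tcp_rot: [[-0.148, 0.989, 0.009], [0.989, 0.148, 0.001], [-0.0, 0.009, -1.0]]
force: [0.4, 0.1, -0.4]
opening: 0.528
grasp_force: 0.0
```

Run:
```python
from h import *
s=read_state();P=s['position'];b=P[:2]-[.459,.2644];th=np.array([.989,.149]);print(s['time_s'],P.round(4),s['opening']*87,'rel release pose: x',b@th,'y',b@[-.149,.989])
p,d=capture('scene')
cv2.imwrite('pics/s5.png',cv2.resize(p[160:240,190:290],(800,600),interpolation=cv2.INTER_CUBIC))
```

```text
14.2333 [0.4502 0.1508 0.181 ] 45.96659982678432 rel release pose: x -0.02566565792039085 y -0.11100246684778478
```

View pics/s5.png

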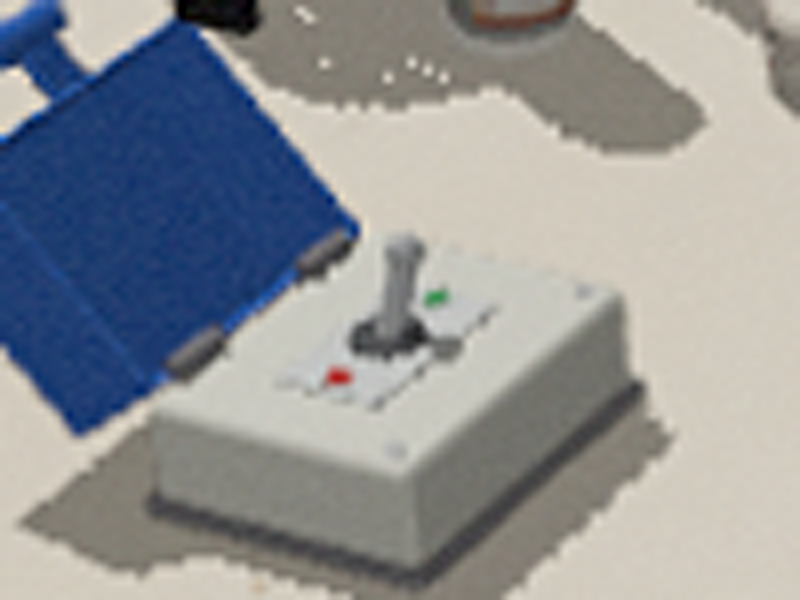

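Run:
```python
from h import *
c=calibration('scene');K=np.array([[c['fx'],0,c['cx']],[0,c['fy'],c['cy']],[0,0,1]]);R=c['rotation'].T
for a in(-.45,-.2,0,.2,.3,.45):
    P=np.array([[.476,.1545,.040],[.476+.032*np.sin(a)*.989,.1545+.032*np.sin(a)*.149,.040+.032*np.cos(a)]])
    q=cv2.projectPoints(P,cv2.Rodrigues(R)[0],-R@c['xyz'],K,c['dist_coeffs'])[0][:,0]
    print(a,((q-[190,160])*[8,7.5]).round(0).tolist())
```

```text
-0.45 [[387.0, 336.0], [348.0, 272.0]]
-0.2 [[387.0, 336.0], [363.0, 252.0]]
0 [[387.0, 336.0], [377.0, 240.0]]
0.2 [[387.0, 336.0], [390.0, 231.0]]
0.3 [[387.0, 336.0], [397.0, 228.0]]
0.45 [[387.0, 336.0], [407.0, 226.0]]
```

Run:
```python
from h import *
p,d=capture('scene');W=world('scene',d)[188:208,230:250].reshape(-1,3)
r=W-[.476,.1545,.040];x=r@[.989,.149,0];y=r@[-.149,.989,0];z=r[:,2]
m=(abs(x)<.025)&(abs(y)<.012)&(z>.006)&(z<.045)
for i in np.where(m)[0]:print(np.round([x[i]*1e3,y[i]*1e3,z[i]*1e3],1).tolist(),end=' ')
A=np.polyfit(z[m],x[m],1);print('\nlean',np.arctan(A[0]),A)
```

```text
[11.7, 0.8, 27.8] [8.2, -4.4, 31.1] [10.1, 5.2, 25.1] [9.8, 2.3, 26.0] [10.3, 0.0, 26.3] [6.5, -5.4, 29.7] [13.5, -2.9, 25.4] [3.2, 0.3, 27.6] [3.2, -2.3, 28.2] [8.7, -0.9, 24.9] [6.2, -5.3, 27.4] [10.1, -5.1, 25.3] [7.1, 3.4, 22.2] [3.8, -1.7, 25.3] [4.8, -3.5, 25.3] [12.5, -0.5, 20.3] [9.4, -5.3, 23.2] [8.7, 4.9, 18.4] [5.8, 0.1, 21.3] [6.0, -2.4, 21.8] [3.1, -7.1, 24.6] [7.6, -6.4, 22.0] [5.6, 2.9, 18.2] [4.5, -0.6, 19.7] [7.1, -1.3, 18.4] [9.6, -2.1, 17.3] [3.0, 1.2, 17.5] [6.5, 1.2, 15.6] [5.7, -2.0, 16.9] [11.9, -0.1, 13.0] [2.0, 0.8, 15.7] [3.0, -1.2, 15.7] [6.8, -1.0, 13.5] [5.4, -4.6, 15.3] [3.2, 1.9, 12.2] [0.5, -2.8, 15.0] [2.4, -4.0, 14.3] [4.0, -5.4, 13.7] [0.9, 0.4, 11.4] [2.1, -1.3, 11.2] [4.9, -1.8, 9.8] [0.8, 3.3, 8.2] [-1.0, -0.7, 10.3] [1.7, -1.3, 8.9] [3.3, -2.7, 8.4] [-2.3, 1.3, 7.9] [-2.3, -1.3, 8.6] [-0.3, -2.5, 7.8] [3.1, -2.7, 6.0] [-3.5, -2.0, 7.0] 
lean 0.34272727907358896 [ 0.35680839 -0.001299  ]
```

Depth points on the lever run up to about +12 mm toward green, so it is fully over. I'll go back to the bar.

send_rows:
  plan:
    - [80,0.0139,0.0032,0,0]
    - [80,0.0139,0.0032,0,0]
    - [80,0.0139,0.0032,0,0]
    - [80,0.0139,0.0032,0,0]
    - [80,0.0139,0.0032,0,0]
    - [80,0.0139,0.0032,0,0]
    - [80,0.0139,0.0032,0,0]
    - [80,0.0139,0.0032,0,0]
    - [80,0,0,0,0]
    - [80,0,0,0,0]

```text
time_s: 15.17
position: [0.4558, 0.2643, 0.177]
tcp_rot: [[-0.15, 0.989, -0.002], [0.989, 0.15, -0.001], [-0.001, -0.002, -1.0]]
force: [0.5, -0.4, -0.9]
opening: 0.69
grasp_force: 0.0
```

Run:
```python
from h import *
s=read_state();print(s['time_s'],s['position'].round(4),s['opening']*87)
p,d=capture('scene');W=world('scene',d)
r=W-[.476,.1545,0.];x=r@[.989,.149,0];y=r@[-.149,.989,0];z=W[...,2]
m=blue(p)&(abs(x)<.02)&(y>.09)&(y<.16)&(z>.085)&(z<.15)
print(m.sum(),np.c_[x[m],y[m],z[m]].round(3)[::6].tolist())
```

```text
15.1667 [0.4558 0.2643 0.177 ] 60.042207216712846
107 [[0.005, 0.107, 0.122], [-0.002, 0.111, 0.119], [-0.007, 0.112, 0.119], [0.005, 0.106, 0.115], [-0.004, 0.104, 0.117], [-0.012, 0.106, 0.118], [-0.015, 0.115, 0.115], [-0.005, 0.106, 0.112], [-0.015, 0.112, 0.113], [-0.007, 0.102, 0.112], [-0.017, 0.108, 0.113], [-0.001, 0.102, 0.106], [-0.006, 0.102, 0.106], [0.011, 0.091, 0.101], [-0.0, 0.095, 0.103], [-0.007, 0.096, 0.103], [-0.009, 0.094, 0.103], [-0.015, 0.093, 0.101]]
```

send_rows:
  plan:
    - [80,0,0.003,0.0073,0]
    - [80,0,0,0.0073,0]
    - [80,0,0,0.0073,0]
    - [80,0,0,0.0073,0]
    - [80,0,0,0.0073,0]
    - [80,0,0,0.0073,0]
    - [80,0,0,0.0073,0]
    - [80,0,0,0.0073,0]
    - [80,0,0,0,0]
    - [255,0,0,0,0]
    - [255,0,0,0,0]
    - [255,0,0,0,0]
    - [255,0,0,0,0]
    - [255,0,0,0,0]
    - [255,0,0,0,0]
    - [255,0,0,0,0]
    - [255,0,0,0,0]

```text
time_s: 16.63
position: [0.4592, 0.2649, 0.1199]
tcp_rot: [[-0.148, 0.989, -0.0], [0.989, 0.148, 0.0], [0.0, -0.0, -1.0]]
force: [-1.8, 1.3, 1.3]
opening: 0.318
grasp_force: 30.0
```

The bar is gripped again. I'll lower it along the reversed arc.

send_rows:
  plan:
    - [255,-0.0049,0,-0.0041,0]
    - [255,-0.0051,0,-0.0038,0]
    - [255,-0.0053,0,-0.0035,0]
    - [255,-0.0055,0,-0.0032,0]
    - [255,-0.0057,0,-0.0028,0]
    - [255,-0.0059,0,-0.0025,0]
    - [255,-0.006,0,-0.0021,0]
    - [255,-0.0062,0,-0.0017,0]
    - [255,-0.0062,0,-0.0013,0]
    - [255,-0.0063,0,-0.0009,0]
    - [255,-0.0064,0,-0.0005,0]

```text
time_s: 17.55
position: [0.4689, 0.2011, 0.1472]
tcp_rot: [[-0.148, 0.989, 0.001], [0.989, 0.148, -0.0], [-0.0, 0.0, -1.0]]
force: [-1.9, 3.5, 7.2]
opening: 0.316
grasp_force: 30.0
```

send_rows:
  plan:
    - [255,-0.0064,0,-0.0008,0]
    - [255,-0.0064,0,-0.0001,0]
    - [255,-0.0063,0,0.0005,0]
    - [255,-0.0063,0,0.0011,0]
    - [255,-0.0062,0,0.0015,0]
    - [255,-0.0061,0,0.0018,0]
    - [255,-0.006,0,0.0022,0]
    - [255,-0.0058,0,0.0026,0]
    - [255,-0.0057,0,0.003,0]

```text
time_s: 18.3
position: [0.4775, 0.1453, 0.135]
tcp_rot: [[-0.15, 0.989, 0.001], [0.989, 0.15, -0.003], [-0.003, 0.0, -1.0]]
force: [-1.9, -1.6, 7.7]
opening: 0.313
grasp_force: 30.0
```

send_rows:
  plan:
    - [255,-0.0055,0,0.0033,0]
    - [255,-0.0052,0,0.0036,0]
    - [255,-0.005,0,0.004,0]
    - [255,-0.0048,0,0.0043,0]
    - [255,-0.0045,0,0.0046,0]
    - [255,-0.0042,0,0.0048,0]
    - [255,-0.0039,0,0.0051,0]
    - [255,-0.0036,0,0.0053,0]

```text
time_s: 18.97
position: [0.4831, 0.1083, 0.0996]
tcp_rot: [[-0.15, 0.989, 0.001], [0.989, 0.15, -0.004], [-0.004, 0.0, -1.0]]
force: [-1.7, -4.8, 6.2]
opening: 0.317
grasp_force: 30.0
```

send_rows:
  plan:
    - [255,-0.0032,0,0.0055,0]
    - [255,-0.0029,0,0.0057,0]
    - [255,-0.0025,0,0.0059,0]
    - [255,-0.0021,0,0.006,0]
    - [255,-0.0017,0,0.0061,0]
    - [255,-0.0014,0,0.0062,0]
    - [255,-0.001,0,0.0063,0]
    - [255,0,0,0,0]

```text
time_s: 19.63
position: [0.4854, 0.0936, 0.0567]
tcp_rot: [[-0.15, 0.989, 0.0], [0.989, 0.15, -0.003], [-0.003, -0.0, -1.0]]
force: [-0.1, -7.6, 2.2]
opening: 0.312
grasp_force: 30.0
```

send_rows:
  plan:
    - [255,0,0,0.002,0]
    - [255,0,0,0.002,0]
    - [255,0,0,0,0]

```text
time_s: 19.88
position: [0.4854, 0.0933, 0.0533]
tcp_rot: [[-0.151, 0.989, 0.001], [0.989, 0.151, -0.004], [-0.004, 0.0, -1.0]]
force: [0.2, -9.8, 2.3]
opening: 0.316
grasp_force: 30.0
```

send_rows:
  plan:
    - [255,0,0,0.0015,0]
    - [255,0,0,0.0015,0]
    - [255,0,0,0,0]

```text
time_s: 20.13
position: [0.4854, 0.0933, 0.0504]
tcp_rot: [[-0.151, 0.989, 0.001], [0.989, 0.151, -0.004], [-0.004, 0.0, -1.0]]
force: [-0.1, -9.9, 3.0]
opening: 0.32
grasp_force: 30.0
```

send_rows:
  plan:
    - [255,0,0,0.001,0]
    - [255,0,0,0.001,0]
    - [255,0,0,0,0]

```text
time_s: 20.38
position: [0.4854, 0.0932, 0.0484]
tcp_rot: [[-0.151, 0.989, 0.001], [0.989, 0.151, -0.004], [-0.004, 0.0, -1.0]]
force: [0.4, -10.2, 0.6]
opening: 0.312
grasp_force: 30.0
```

send_rows:
  plan:
    - [255,0,0,0.001,0]
    - [255,0,0,0.001,0]
    - [255,0,0,0,0]

```text
time_s: 20.63
position: [0.4855, 0.0932, 0.0471]
tcp_rot: [[-0.151, 0.988, 0.001], [0.988, 0.151, -0.004], [-0.004, 0.0, -1.0]]
force: [-0.2, -10.1, 7.9]
opening: 0.318
grasp_force: 30.0
```

send_rows:
  plan:
    - [255,0,0,0.001,0]
    - [255,0,0,0.001,0]
    - [255,0,0,0,0]

```text
time_s: 20.88
position: [0.4855, 0.0933, 0.0464]
tcp_rot: [[-0.151, 0.988, 0.002], [0.988, 0.151, -0.004], [-0.004, 0.001, -1.0]]
force: [-3.0, -8.8, 20.5]
opening: 0.314
grasp_force: 30.0
```

Run:
```python
from h import *
s=read_state();print(s['time_s'],s['position'].round(4),s['force'].round(1))
p,d=capture('scene')
cv2.imwrite('pics/s6.png',cv2.resize(p[160:240,190:290],(800,600),interpolation=cv2.INTER_CUBIC))
```

```text
20.8833 [0.4855 0.0933 0.0464] [-3.  -8.8 20.5]
```

View pics/s6.png

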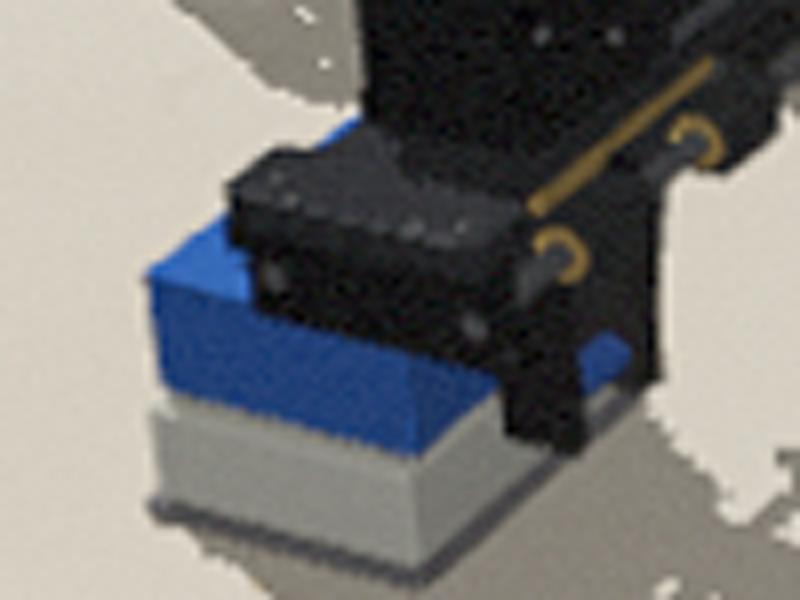

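The guard sits evenly on the box, with the bar at (607,360), and the force rose sharply to 20 N, so it is shut. I'll release and retreat.

send_rows:
  plan:
    - [80,0,0,0,0]
    - [80,0,0,0,0]
    - [80,0,0,0,0]
    - [80,0,0,0,0]
    - [80,0,0,0,0]
    - [80,0,0,0,0]
    - [80,0,0,-0.01,0]
    - [80,0,0,-0.01,0]
    - [80,0,0,-0.015,0]
    - [80,0,0,-0.02,0]
    - [80,0,0,-0.02,0]
    - [80,-0.02,0,-0.02,0]
    - [80,-0.02,0,-0.02,0]
    - [80,-0.02,0,0,0]
    - [80,-0.02,0,0,0]
    - [80,-0.02,0,0,0]
    - [80,0,0,0,0]
    - [80,0,0,0,0]

```text
time_s: 22.43
position: [0.4997, -0.0031, 0.1606]
tcp_rot: [[-0.146, 0.989, 0.001], [0.989, 0.146, -0.0], [-0.0, 0.001, -1.0]]
force: [-0.4, 0.7, -0.0]
opening: 0.688
grasp_force: 0.0
```

Run:
```python
from h import *
s=read_state();print(s['time_s'],s['position'].round(4),s['force'].round(1))
p,d=capture('scene');p0=cv2.imread('pics/scene0.png');d0=np.load('pics/scene0.npy')
for q,e in((p0,d0),(p,d)):
    W=world('scene',e);r=W-[.476,.1545,0];x=r@[.989,.149,0];y=r@[-.149,.989,0];z=W[...,2]
    m=blue(q)&(abs(x)<.045)&(abs(y)<.036)&(z>.065);A=np.polyfit(y[m],z[m],1);print(m.sum(),'slope',A)
    b=blue(q)&(abs(y+.064)<.01)&(abs(x)<.02)&(z>.03);print('bar z',np.median(z[b]),b.sum())
print('changed px in yellow area',(cv2.absdiff(p,p0)[230:310,360:440].max(-1)>40).sum(),'in blue box',(cv2.absdiff(p,p0)[170:240,205:272].max(-1)>60).sum())
```

```text
22.4333 [ 0.4997 -0.0031  0.1606] [-0.4  0.7 -0. ]
666 slope [-0.07113582  0.08353661]
bar z 0.057416928428853264 47
740 slope [0.00580344 0.08029706]
bar z 0.04945436478086679 54
changed px in yellow area 886 in blue box 349
```

The guard is level now; it had started slightly ajar. One last check on the yellow box.

Run:
```python
from h import *
p,d=capture('scene')
cv2.imwrite('pics/s7.png',cv2.resize(p[130:320,190:450],(800,585),interpolation=cv2.INTER_CUBIC))
for q,e in((cv2.imread('pics/scene0.png'),np.load('pics/scene0.npy')),(p,d)):
    h=cv2.cvtColor(q,cv2.COLOR_BGR2HSV);W=world('scene',e);m=(abs(h[...,0].astype(int)-27)<5)&(h[...,1]>140)&(W[...,2]>.065)
    m[:,:360]=0;m[:,440:]=0;m[:225]=0;P=W[m];print(len(P),np.linalg.lstsq(np.c_[P[:,:2]-P[:,:2].mean(0),np.ones(len(P))],P[:,2],rcond=None)[0].round(4))
```

```text
1734 [-0.5015 -0.3934  0.0839]
1682 [-0.521  -0.4257  0.0856]
```

View pics/s7.png

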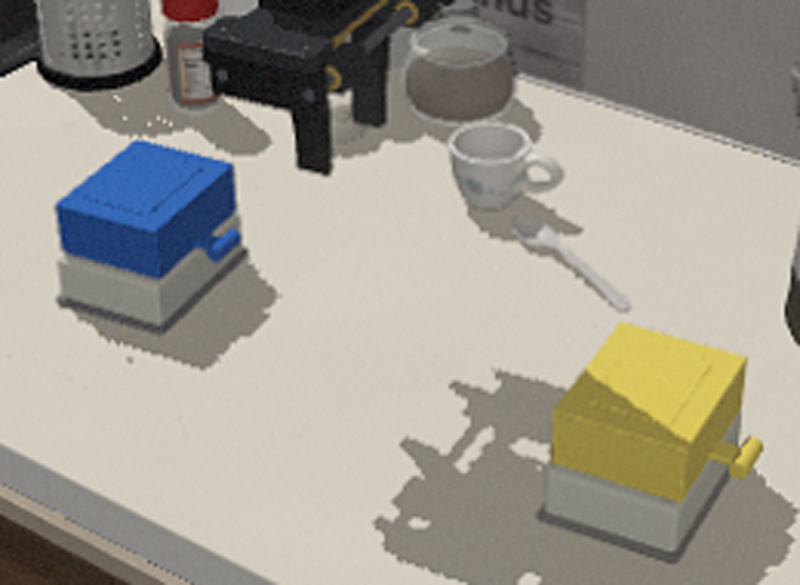

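The blue guard at (145,205) is shut, and the yellow one at (650,415) is untouched; only the arm's shadow falls on it. The gripper is clear.

```bash
python3 -c "
from rig import hand_in;print(hand_in())"
```

```text
the job is handed in; nothing more can be done
None
```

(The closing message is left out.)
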